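Feed the short tap spouts into the soaking jar

TASK

The tap parts on the rubber bar mat are being cleaned. Put the two short steel spouts into the white narrow-necked soaking jar, one after the other through its neck, so that both lie wholly inside, and leave the jar standing upright where it is. The long spout is clean already: leave it standing where it is.

Things in the scene. Friction and masses are not known exactly. Their poses are not given: they have to be found in the camera images.
- spout_a: A short steel tap spout, 70 mm tall, loose, standing upright on the mat on its wide foot: a collar 30 mm in diameter and 12 mm high, a short cone (4 mm), then a plain round stem 20 mm in diameter up to the flat top. Alike all round. Origin at its centre, 35 mm above its foot; z along it, up towards the stem's end. About 0.12 kg. The three spouts stand in no fixed order.
- spout_b: The other short steel tap spout, 70 mm tall, loose, standing upright on the mat on its wide foot: a collar 30 mm in diameter and 12 mm high, a short cone (4 mm), then a plain round stem 20 mm in diameter up to the flat top. Alike all round. Origin at its centre, 35 mm above its foot; z along it, up towards the stem's end. About 0.12 kg. The three spouts stand in no fixed order.
- long_spout: The long steel spout, with foot and stem as the short ones but 105 mm tall, standing upright on the mat. Origin at its centre, 52.5 mm above its foot; z up along it. To be left alone. The mat's top is 6 mm above the work surface; the loose bits near the short spouts are up to 40 mm high and over 40 mm from their axes.
- jar: White plastic soaking jar, loose, 0.8 kg, open, standing on the mat. Body 110 mm in diameter up to 95 mm, sloping shoulder to 118 mm, straight neck 62 mm outer and 54 mm inner diameter up to the rim at 150 mm. Floor 6 mm, with a pointed cone 22 mm high in the middle. Origin at the centre of its underside, on the neck's axis; z up. A spout passes only endways; let go with its foot in the neck, it drops in.
There are look-alikes about, which are no part of the job. What is shaped like the jar but orange is not meant.

How it is judged:
By the outcome, as a careful person would: the job done as asked, in the order asked, and still so for the second after the job is handed in, with the robot touching nothing.
It also fails if it takes over 58 s, if anything falls off the work surface, if the arm or the gripper's body presses on something with over 40 N, if the wrist force passes 120 N, or if a joint passes its speed limit or range.

ROBOT

A 6-joint arm with a two-finger parallel gripper is mounted at the origin on the work surface. World frame = base frame: x ahead of the robot, y to its left, z up, the work surface at z = 0. Lengths are in m, angles in rad, forces in N, time in s.
With the tool pointing down it reaches from about 0.4 to 0.925 m from the base axis. Payload 3.4 kg.
Tool frame: the origin (TCP) lies on the centre line of the jaws, within the pads' length; the fingertips stand 19 mm ahead of it and the grasp point (between the pads) is the TCP; z points along the fingers, y is the line along which they close (so a half turn about z gives the same grasp; the last joint's range is limited). The gripper opens to 85 mm and grips with 20 to 120 N. Pads are 22 mm wide; open, the fingers measure 114 mm over their backs; the gripper's body (76 mm by 85 mm) begins 54 mm behind the grasp point. The pads swing forward as they close: fully open they stand 13 mm farther back than shut.
Start: joints at [-1.325, 0.307, 1.506, -0, 1.328, -0.073], TCP at [0.181, -0.546, 0.25] pointing down, gripper open.
Joint ranges: [-3.12, 3.12], [-1.05, 2.28], [0.14, 2.33], [-1.42, 4.57], [0.1, 2.73], [-2.68, 2.68]. Speed limits (rad/s): [2.57, 2.57, 3.14, 3.14, 3.14, 3.14].

INTERFACE

Orientations are given as [roll, pitch, yaw] about the fixed x, y, z axes, in that order (R = Rz(yaw) Ry(pitch) Rx(roll)).
In Python, from station import monitor, imaging, ctrl, finder gives the robot as it stands.
- The arm moves only by the shell command python3 -m pendant 'ROWS'. ROWS is JSON, a list of rows, each an object with "slide": the shift along the tool's x, y, z scaled (see below), a list of three; "turn": the turn, a rotation vector about the tool's x, y, z scaled (see below), a list of three; "jaw": the gripper command: -1 is fully open, 1 is shut, values between are in proportion. In form: [{"slide": [x, y, z], "turn": [wx, wy, wz], "jaw": jaw}, ...]. A call has exactly 8 rows; each row shifts and turns the commanded pose from where the row before left it, along the tool's axes as they then stand; what a row does not reach is not made up. The controller multiplies each number of a shift by 20 cm and each number of a turn by 180 degrees. A row lasts 1/10 s, in which the tool goes at most 50 mm and 8.59 degrees, less where a joint would pass 70% of its speed; a pose out of reach is approached as far as the arm can. A call with a number of a shift or a turn outside -1 to 1 is refused whole. A call with a gripper value outside its range is refused whole. The fingers move at their own pace and stop on an object; the grip force is fixed at half the most. Time passes only in rows, so rows that do not move let the fingers close, or fill a call up. It gives the time, the measured TCP pose, the force, the opening and the grip force at its end, in the units of the state.
- monitor.sense(): the state, without advancing time (a new reading comes with each control period).
- imaging.camera(name): name is "scene" or "side" or "wrist"; returns the picture (400x640x3 uint8, blue, green, red); there is no depth.
- imaging.get_calibration(name): a dict with "vfov" (degrees; the focal length in pixels is half the picture's height over the tangent of half this angle, whatever the lens; pixels are square), "cx", "cy" (the principal point, pixels), "k1" (the pictures are not rectified: a ray, as slopes to the right and down, at radius r is drawn at 1 + k1 r^2 times it, then the intrinsics apply), "T" (4x4, takes a point from camera to world coordinates); the wrist camera has in their place "T_tool_cam" (4x4, takes a point from camera to tool coordinates, whose origin is the TCP and whose axes are the flange's). Camera axes: x right, y down, z forward; pixel columns grow to the right and rows downward; lengths in m; the calibration is good to about 2 mm. A picture is of the moment at which its call begins: read the wrist's pose just before it. get_calibration takes no time and is no camera call.
- ctrl.close_job(): hands the job in; it is judged then, once.
Trained networks look in the newest picture that a camera, given by its name, has taken for a name from the list of things; names that differ only in an ending like _2 or _b are one class to them, and where a whole thing is asked for, a point or a joint stands for the part that bears it (a point fixed in the world has none). Each returns a list of dicts, best first, with "confidence" (0 to 1); they miss things now and then, are a little off and sometimes report something else, mostly with a low value. They report only what shows in the picture. A call takes as long as a camera call. They do not tell look-alikes from the thing itself.
- finder.find_in(target, camera): "position" ([x, y, z] in m, in world coordinates, good to about 4 mm: the middle of the surface that is visible of it).
The state is a dict: "time_s": time; "joint_pos": joint angles; "qd": joint speeds; "joint_torque": joint torques, N m; "tcp_pos": TCP position; "ee_rot": TCP orientation; "contact_force": force on the tool from outside, world axes, zero at the start; "moment": the same for the moment, N m; "width": finger opening in m; "grasp_force": force on a finger pad.
Only numpy, scipy, OpenCV 4.12 (cv2) and the standard library are available. Lean on these libraries where they do the work, as an engineer would, in place of code of your own. Each camera call takes 0.05 s, during which the arm holds its last target. There are 200 camera calls.

## Working session

There is one attempt and no reset: what is moved stays moved. The work goes in short steps, Python scripts to look and compute and a shell command to move; the robot and the scene stay as the last step left them, time stands still between calls to the robot, and variables do not carry over. Pictures are saved under pics/ and viewed, at most 10 in all, crops included, and the job is handed in when it is done.

```bash
mkdir -p pics; cat > h.py <<'E'
import numpy as np,cv2
from scipy.spatial.transform import Rotation as R
from station import monitor,imaging,ctrl,finder
def ray(cam,u,v,T=None):
    c=imaging.get_calibration(cam); f=200/np.tan(np.radians(c['vfov'])/2)
    d=np.array([(u-c['cx'])/f,(v-c['cy'])/f]); s=d.copy()
    for _ in range(30): s=d/(1+c['k1']*(s@s))
    T=np.array(c['T']) if T is None else T
    return T[:3,3],T[:3,:3]@np.array([s[0],s[1],1])
def px(cam,p,T=None):
    c=imaging.get_calibration(cam); f=200/np.tan(np.radians(c['vfov'])/2)
    T=np.array(c['T']) if T is None else T
    q=T[:3,:3].T@(np.array(p)-T[:3,3]); s=q[:2]/q[2]; s=s*(1+c['k1']*(s@s))
    return np.round([c['cx']+f*s[0],c['cy']+f*s[1]],1)
def at(cam,u,v,z,T=None):
    o,d=ray(cam,u,v,T); return np.round(o+d*(z-o[2])/d[2],4)
def wristT():
    s=monitor.sense(); T=np.eye(4); T[:3,:3]=R.from_euler('xyz',s['ee_rot']).as_matrix(); T[:3,3]=s['tcp_pos']
    return T@np.array(imaging.get_calibration('wrist')['T_tool_cam'])
def togo(p):
    s=monitor.sense(); M=R.from_euler('xyz',s['ee_rot']).as_matrix()
    return np.round(M.T@(np.array(p)-s['tcp_pos'])/0.2,3)
E
python3 - <<'E'
from h import *
for c in ['scene','side']:
    im=imaging.camera(c); cv2.imwrite(f'pics/{c}.png',im)
    for t in ['spout_a','long_spout','jar']:
        for r in finder.find_in(t,c): print(c,t,np.round(r['position'],3),round(r['confidence'],2),px(c,r['position']))
s=monitor.sense();print(s['time_s'],s['tcp_pos'],s['ee_rot'],s['width'])
E
```

```text
scene spout_a [0.661 0.123 0.032] 0.66 [420.3 269.2]
scene spout_a [0.467 0.209 0.03 ] 0.5 [410.9 198.7]
scene long_spout [0.452 0.026 0.055] 0.73 [348.4 212. ]
scene jar [ 0.268 -0.262  0.098] 0.91 [218.3 185.5]
scene jar [ 0.615 -0.184  0.103] 0.59 [292.7 289.1]
side spout_a [0.645 0.141 0.039] 0.83 [220.  208.2]
side spout_a [0.456 0.221 0.034] 0.76 [249.2 264. ]
side long_spout [0.436 0.036 0.052] 0.82 [319.8 217.9]
side jar [ 0.564 -0.145  0.09 ] 0.96 [327.8 155.8]
0.4 [ 0.18072832 -0.54578801  0.25017056] [-3.14132008e+00 -4.55713304e-05  3.19785576e-01] 0.08552069879432571
```

View pics/scene.png

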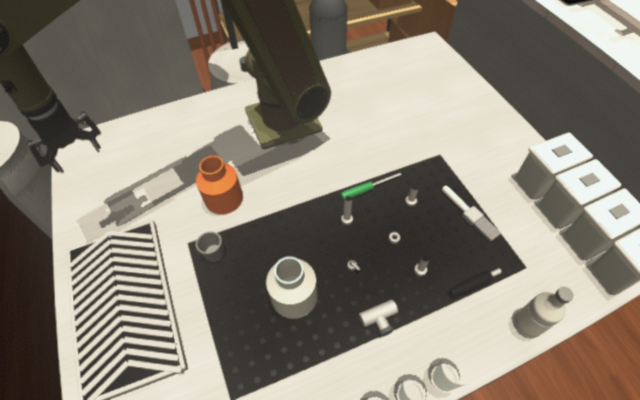

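View pics/side.png

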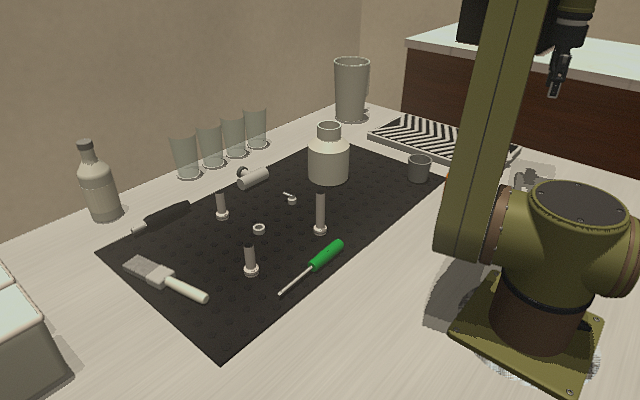

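The white jar is at scene (292,289) / side (328,156); the orange look-alike at scene (218,185) is not meant. The short spouts are at scene (412,197) and (421,268). The taller one at (347,212) is the long spout, left alone. One enlarged crop will confirm this.

```bash
python3 - <<'E'
from h import *
im=cv2.imread('pics/scene.png')[150:350,250:510]
cv2.imwrite('pics/crop.png',cv2.resize(im,None,fx=3,fy=3,interpolation=cv2.INTER_CUBIC))
# tops from side image
for n,u,v,z in [('A',221,192.5,.076),('B',249,243,.076),('L',320,192,.111),('jar',329,126,.156)]: print(n,at('side',u,v,z))
E
```

```text
A [0.6458 0.1314 0.076 ]
B [0.4628 0.2109 0.076 ]
L [0.4436 0.0274 0.111 ]
jar [ 0.5845 -0.1732  0.156 ]
```

View pics/crop.png

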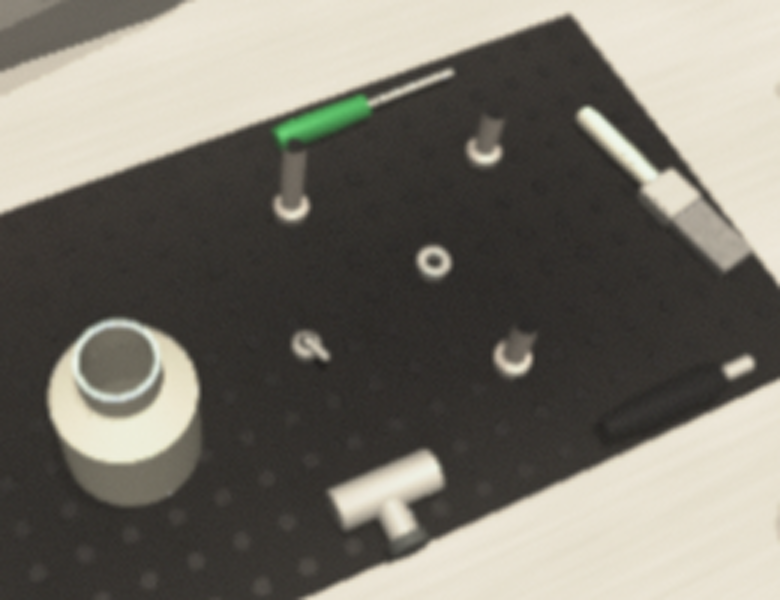

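The crop shows the short spouts' tops at scene (424,262) and (414,189) and the jar's neck rim centred at (289,270). The long spout at (348,197) is clearly taller and the jar is white.

```bash
python3 - <<'E'
from h import *
def tri(a,b):
    (o1,d1),(o2,d2)=ray('scene',*a),ray('side',*b)
    k=np.linalg.lstsq(np.c_[d1,-d2],o2-o1,rcond=None)[0]; p,q=o1+k[0]*d1,o2+k[1]*d2
    return np.round((p+q)/2,4),round(np.linalg.norm(p-q),4)
for n,a,b,z in [('A',(424,261.5),(221,192.5),.076),('B',(414,189.3),(249,243),.076),('J',(289,270.3),(329,126),.156)]:
    print(n,tri(a,b),at('scene',*a,z))
print(togo([.648,.13,.2]),monitor.sense()['tcp_pos'])
E
```

```text
A (array([0.6581, 0.1253, 0.0681]), np.float64(0.0037)) [0.662  0.1234 0.076 ]
B (array([0.4665, 0.2092, 0.0729]), np.float64(0.002)) [0.469  0.2084 0.076 ]
J (array([ 0.5919, -0.1807,  0.1513]), np.float64(0.0023)) [ 0.5951 -0.1803  0.156 ]
[ 3.28  -2.473  0.252] [ 0.18072832 -0.54578801  0.25017056]
```

```bash
python3 -m pendant '[{"slide":[0.2,-0.15,0],"turn":[0,0,0],"jaw":-1},{"slide":[0.2,-0.15,0],"turn":[0,0,0],"jaw":-1},{"slide":[0.2,-0.15,0],"turn":[0,0,0],"jaw":-1},{"slide":[0.2,-0.15,0],"turn":[0,0,0],"jaw":-1},{"slide":[0.2,-0.15,0],"turn":[0,0,0],"jaw":-1},{"slide":[0.2,-0.15,0],"turn":[0,0,0],"jaw":-1},{"slide":[0.2,-0.15,0],"turn":[0,0,0],"jaw":-1},{"slide":[0.2,-0.15,0],"turn":[0,0,0],"jaw":-1}]'
python3 -m pendant '[{"slide":[0.2,-0.15,0],"turn":[0,0,0],"jaw":-1},{"slide":[0.2,-0.15,0],"turn":[0,0,0],"jaw":-1},{"slide":[0.2,-0.15,0],"turn":[0,0,0],"jaw":-1},{"slide":[0.2,-0.15,0],"turn":[0,0,0],"jaw":-1},{"slide":[0.2,-0.15,0],"turn":[0,0,0],"jaw":-1},{"slide":[0.2,-0.15,0],"turn":[0,0,0],"jaw":-1},{"slide":[0.2,-0.15,0],"turn":[0,0,0],"jaw":-1},{"slide":[0,0,0],"turn":[0,0,0],"jaw":-1}]'
python3 - <<'E'
from h import *
T=wristT(); im=imaging.camera('wrist'); cv2.imwrite('pics/w1.png',im)
np.save('T1.npy',T)
s=monitor.sense();print(s['time_s'],s['tcp_pos'],s['ee_rot'])
for t in ['spout_a','jar']:
    for r in finder.find_in(t,'wrist'): print(t,np.round(r['position'],3),round(r['confidence'],2),px('wrist',r['position'],T))
for z in (.076,.018): print([px('wrist',(x,y,z),T) for x,y in ((.655,.128),(.4665,.21))])
E
```

```text
time_s: 1.2
tcp_pos: [0.4099, -0.2157, 0.2506]
ee_rot: [3.141, -0.001, 0.319]
contact_force: [0.9, -0.2, -0.9]
width: 0.0854
grasp_force: 0.0
time_s: 2.0
tcp_pos: [0.6125, 0.0754, 0.25]
ee_rot: [-3.14, -0.004, 0.325]
contact_force: [-0.6, -1.3, 0.4]
width: 0.0852
grasp_force: 0.0
2.05 [0.61034709 0.07277007 0.24976105] [-3.14130048e+00 -5.33090251e-04  3.24156349e-01]
spout_a [0.466 0.207 0.041] 0.93 [180.3 256.9]
spout_a [0.658 0.126 0.019] 0.65 [289.1 127. ]
jar [ 0.609 -0.149  0.103] 0.76 [521.5 264.6]
[array([280.4, 130.9]), array([164.1, 269.9])]
[array([286.5, 128.4]), array([185.4, 248.2])]
```

View pics/w1.png

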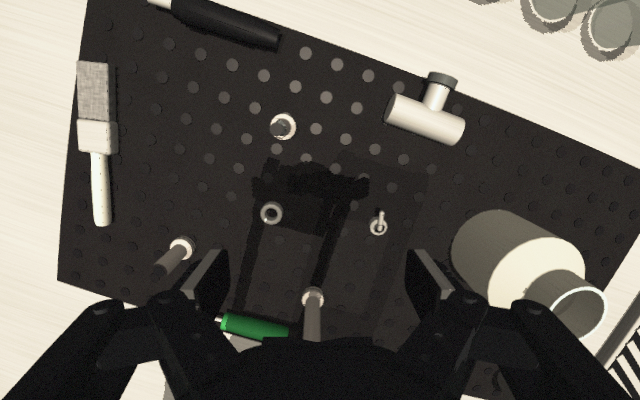

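Wrist view: spout A has its top at about (279,129) and collar at (284,126). Spout B is at (160,272)/(181,248), and the jar's rim centre is near (578,314). The long spout stands at (312,310), close under the gripper, and will be kept clear.

```bash
python3 - <<'E'
from h import *
T=np.load('T1.npy')
im=cv2.imread('pics/w1.png')
a=cv2.resize(im[100:155,250:320],None,fx=8,fy=8,interpolation=cv2.INTER_CUBIC)
b=cv2.resize(im[225:295,140:210],None,fx=6,fy=6.286,interpolation=cv2.INTER_CUBIC)[:440]
cv2.imwrite('pics/c2.png',cv2.resize(np.hstack([a[:,:],b]),None,fx=.8,fy=.8))
for n,u,v,z in [('At',279,129,.076),('Ac',284,126,.018),('Bt',160,272,.076),('Bc',181,247,.018),('J',578,314,.156)]: print(n,at('wrist',u,v,z,T))
E
```

```text
At [0.6563 0.1298 0.076 ]
Ac [0.6567 0.1315 0.018 ]
Bt [0.4622 0.2141 0.076 ]
Bc [0.4662 0.2159 0.018 ]
J [ 0.5953 -0.1793  0.156 ]
```

View pics/c2.png

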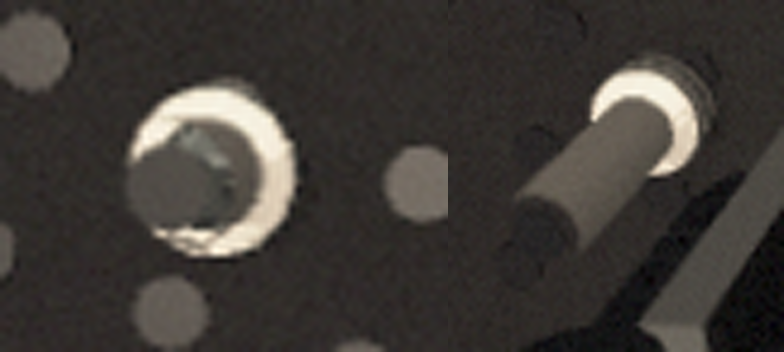

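```bash
python3 - <<'E'
from h import *
print(togo([.656,.1305,.064]))
E
```

```text
[ 0.323 -0.212  0.928]
```

```bash
python3 -m pendant '[{"slide":[0.16,-0.106,0],"turn":[0,0,0],"jaw":-1},{"slide":[0.16,-0.106,0],"turn":[0,0,0],"jaw":-1},{"slide":[0,0,0.2],"turn":[0,0,0],"jaw":-1},{"slide":[0,0,0.2],"turn":[0,0,0],"jaw":-1},{"slide":[0,0,0.1],"turn":[0,0,0],"jaw":-1},{"slide":[0,0,0],"turn":[0,0,0],"jaw":-1},{"slide":[0,0,0],"turn":[0,0,0],"jaw":-1},{"slide":[0,0,0],"turn":[0,0,0],"jaw":-1}]'
python3 - <<'E'
from h import *
T=wristT(); im=imaging.camera('wrist'); cv2.imwrite('pics/w2.png',im)
print(togo([.656,.1305,.064]), px('wrist',(.656,.1305,.076),T),px('wrist',(.656,.1305,.018),T))
E
```

```text
time_s: 2.95
tcp_pos: [0.6575, 0.1296, 0.1526]
ee_rot: [3.141, -0.004, 0.319]
contact_force: [0.5, -0.5, 0.1]
width: 0.0855
grasp_force: 0.0
[-0.008 -0.006  0.444] [315.3 221.3] [315.7 199.2]
```

View pics/w2.png

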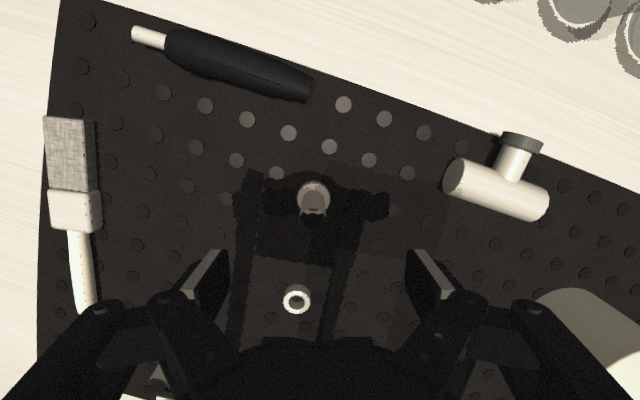

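Spout A is centred between the fingers, with its collar at (313,199) against a predicted (316,199). Descend and grip.

```bash
python3 -m pendant '[{"slide":[0,0,0.2],"turn":[0,0,0],"jaw":-1},{"slide":[0,0,0.2],"turn":[0,0,0],"jaw":-1},{"slide":[0,0,0.04],"turn":[0,0,0],"jaw":-1},{"slide":[0,0,0],"turn":[0,0,0],"jaw":-1},{"slide":[0,0,0],"turn":[0,0,0],"jaw":1},{"slide":[0,0,0],"turn":[0,0,0],"jaw":1},{"slide":[0,0,0],"turn":[0,0,0],"jaw":1},{"slide":[0,0,0],"turn":[0,0,0],"jaw":1}]'
python3 -m pendant '[{"slide":[0,0,0],"turn":[0,0,0],"jaw":1},{"slide":[0,0,0],"turn":[0,0,0],"jaw":1},{"slide":[0,0,0],"turn":[0,0,0],"jaw":1},{"slide":[0,0,0],"turn":[0,0,0],"jaw":1},{"slide":[0,0,0],"turn":[0,0,0],"jaw":1},{"slide":[0,0,0],"turn":[0,0,0],"jaw":1},{"slide":[0,0,0],"turn":[0,0,0],"jaw":1},{"slide":[0,0,-0.1],"turn":[0,0,0],"jaw":1}]'
```

```text
time_s: 3.8
tcp_pos: [0.6571, 0.1305, 0.0637]
ee_rot: [3.141, -0.002, 0.32]
contact_force: [0.4, 0.3, -0.3]
width: 0.0281
grasp_force: 0.0
time_s: 4.6
tcp_pos: [0.6539, 0.13, 0.0798]
ee_rot: [-3.141, 0.006, 0.32]
contact_force: [-0.5, -0.9, -1.2]
width: 0.0184
grasp_force: 58.6
```

```bash
python3 -m pendant '[{"slide":[0,0,-0.2],"turn":[0,0,0],"jaw":1},{"slide":[0,0,-0.2],"turn":[0,0,0],"jaw":1},{"slide":[0,0,-0.2],"turn":[0,0,0],"jaw":1},{"slide":[0,0,-0.2],"turn":[0,0,0],"jaw":1},{"slide":[0,0,-0.1],"turn":[0,0,0],"jaw":1},{"slide":[0,0,0],"turn":[0,0,0],"jaw":1},{"slide":[0,0,0],"turn":[0,0,0],"jaw":1},{"slide":[0,0,0],"turn":[0,0,0],"jaw":1}]'
python3 - <<'E'
from h import *
print(togo([.595,-.1795,.25]))
E
```

```text
time_s: 5.4
tcp_pos: [0.6548, 0.1301, 0.2596]
ee_rot: [-3.141, 0.005, 0.32]
contact_force: [0.6, 0.3, -0.8]
width: 0.0184
grasp_force: 58.6
[-0.77   1.376  0.05 ]
```

```bash
python3 -m pendant '[{"slide":[-0.11,0.196,0],"turn":[0,0,0],"jaw":1},{"slide":[-0.11,0.196,0],"turn":[0,0,0],"jaw":1},{"slide":[-0.11,0.196,0],"turn":[0,0,0],"jaw":1},{"slide":[-0.11,0.196,0],"turn":[0,0,0],"jaw":1},{"slide":[-0.11,0.196,0],"turn":[0,0,0],"jaw":1},{"slide":[-0.11,0.196,0],"turn":[0,0,0],"jaw":1},{"slide":[-0.11,0.196,0],"turn":[0,0,0],"jaw":1},{"slide":[0,0,0],"turn":[0,0,0],"jaw":1}]'
python3 - <<'E'
from h import *
T=wristT(); w=imaging.camera('wrist'); s=imaging.camera('side')
cv2.imwrite('pics/m3.png',np.vstack([w[100:], cv2.resize(s[60:200,230:440],(640,427))[:300]])[:600])
cv2.imwrite('pics/w3.png',w); cv2.imwrite('pics/s3.png',s); np.save('T3.npy',T)
print(togo([.595,-.1795,.25]),px('wrist',(.595,-.1795,.156),T),px('side',(.595,-.1795,.156)),monitor.sense()['tcp_pos'])
E
```

```text
time_s: 6.2
tcp_pos: [0.5941, -0.1841, 0.2597]
ee_rot: [3.141, 0.005, 0.314]
contact_force: [-0.2, 1.5, -2.9]
width: 0.0186
grasp_force: 58.8
[-0.    0.    0.05] [312.1 204.6] [327.4 124.2] [ 0.59509208 -0.17945054  0.25998156]
```

View pics/m3.png

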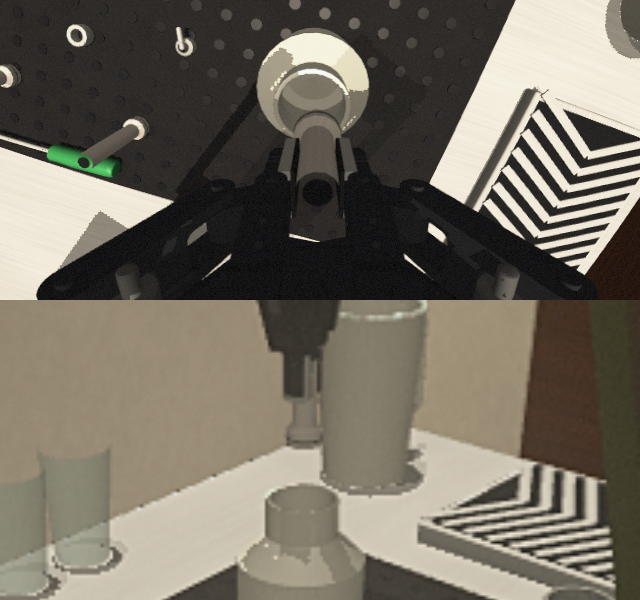

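The wrist picture (upper half) has the rim spanning columns 275–356, so its centre is at 315 against a predicted 312. Both views show the spout's foot right above the neck. Lower it about 75 mm so the foot is in the neck and the fingertips stay above the rim, then release.

```bash
python3 -m pendant '[{"slide":[0,0,0.12],"turn":[0,0,0],"jaw":1},{"slide":[0,0,0.12],"turn":[0,0,0],"jaw":1},{"slide":[0,0,0.08],"turn":[0,0,0],"jaw":1},{"slide":[0,0,0.06],"turn":[0,0,0],"jaw":1},{"slide":[0,0,0],"turn":[0,0,0],"jaw":1},{"slide":[0,0,0],"turn":[0,0,0],"jaw":1},{"slide":[0,0,0],"turn":[0,0,0],"jaw":1},{"slide":[0,0,0],"turn":[0,0,0],"jaw":1}]'
```

```text
time_s: 7.1
tcp_pos: [0.5971, -0.1787, 0.1874]
ee_rot: [3.14, -0.002, 0.32]
contact_force: [0.2, -0.8, -1.1]
width: 0.0185
grasp_force: 58.8
```

```bash
python3 -m pendant '[{"slide":[0,0,0],"turn":[0,0,0],"jaw":-1},{"slide":[0,0,0],"turn":[0,0,0],"jaw":-1},{"slide":[0,0,0],"turn":[0,0,0],"jaw":-1},{"slide":[0,0,0],"turn":[0,0,0],"jaw":-1},{"slide":[0,0,0],"turn":[0,0,0],"jaw":-1},{"slide":[0,0,0],"turn":[0,0,0],"jaw":-1},{"slide":[0,0,0],"turn":[0,0,0],"jaw":-1},{"slide":[0,0,0],"turn":[0,0,0],"jaw":-1}]'
python3 -m pendant '[{"slide":[0,0,-0.1],"turn":[0,0,0],"jaw":-1},{"slide":[0,0,-0.15],"turn":[0,0,0],"jaw":-1},{"slide":[0,0,-0.1],"turn":[0,0,0],"jaw":-1},{"slide":[0,0,0],"turn":[0,0,0],"jaw":-1},{"slide":[0,0,0],"turn":[0,0,0],"jaw":-1},{"slide":[0,0,0],"turn":[0,0,0],"jaw":-1},{"slide":[0,0,0],"turn":[0,0,0],"jaw":-1},{"slide":[0,0,0],"turn":[0,0,0],"jaw":-1}]'
python3 - <<'E'
from h import *
T=wristT(); w=imaging.camera('wrist'); s=imaging.camera('side'); c=imaging.camera('scene')
cv2.imwrite('pics/m4.png',np.vstack([w[60:400], np.hstack([cv2.resize(s[100:230,260:420],(320,260)),cv2.resize(c[220:350,240:400],(320,260))])]))
print(togo([.466,.2145,.25]),px('wrist',(.595,-.1795,.156),T))
E
```

```text
time_s: 7.9
tcp_pos: [0.5964, -0.1786, 0.1863]
ee_rot: [-3.142, 0.0, 0.32]
contact_force: [-0.2, -0.3, 0.6]
width: 0.0852
grasp_force: 0.0
time_s: 8.7
tcp_pos: [0.5958, -0.1784, 0.2551]
ee_rot: [-3.14, 0.002, 0.32]
contact_force: [0.5, -0.2, -0.4]
width: 0.0854
grasp_force: 0.0
[-0.   -2.07  0.03] [318.5 210.9]
```

View pics/m4.png

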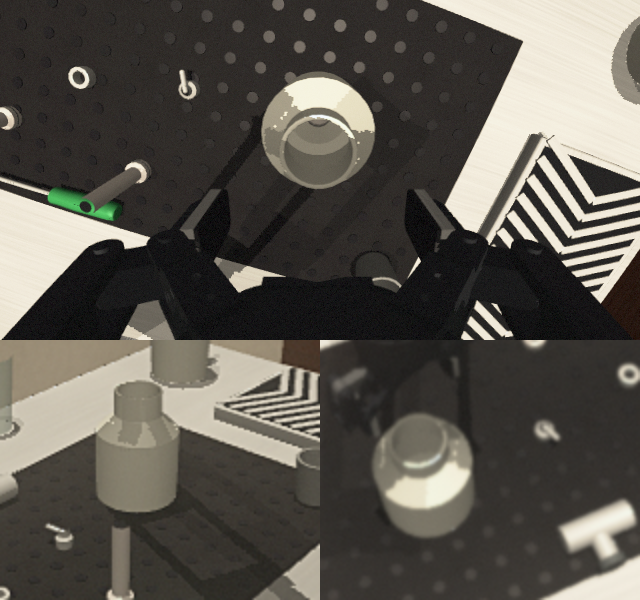

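Spout A is inside: the jar stands unmoved and upright, its rim is at (318,209) as predicted, and a bit of the spout shows through the neck. On to spout B.

```bash
python3 -m pendant '[{"slide":[0,-0.24,0],"turn":[0,0,0],"jaw":-1},{"slide":[0,-0.24,0],"turn":[0,0,0],"jaw":-1},{"slide":[0,-0.24,0],"turn":[0,0,0],"jaw":-1},{"slide":[0,-0.24,0],"turn":[0,0,0],"jaw":-1},{"slide":[0,-0.24,0],"turn":[0,0,0],"jaw":-1},{"slide":[0,-0.24,0],"turn":[0,0,0],"jaw":-1},{"slide":[0,-0.24,0],"turn":[0,0,0],"jaw":-1},{"slide":[0,-0.24,0],"turn":[0,0,0],"jaw":-1}]'
python3 -m pendant '[{"slide":[0,-0.15,0],"turn":[0,0,0],"jaw":-1},{"slide":[0,0,0],"turn":[0,0,0],"jaw":-1},{"slide":[0,0,0.2],"turn":[0,0,0],"jaw":-1},{"slide":[0,0,0.2],"turn":[0,0,0],"jaw":-1},{"slide":[0,0,0.1],"turn":[0,0,0],"jaw":-1},{"slide":[0,0,0],"turn":[0,0,0],"jaw":-1},{"slide":[0,0,0],"turn":[0,0,0],"jaw":-1},{"slide":[0,0,0],"turn":[0,0,0],"jaw":-1}]'
python3 - <<'E'
from h import *
T=wristT(); im=imaging.camera('wrist'); cv2.imwrite('pics/w5.png',im); np.save('T5.npy',T)
print(togo([.466,.2145,.064]), px('wrist',(.466,.2145,.076),T),px('wrist',(.466,.2145,.018),T))
E
```

```text
time_s: 9.65
tcp_pos: [0.4748, 0.1876, 0.2565]
ee_rot: [3.142, -0.001, 0.32]
contact_force: [1.0, 0.6, -0.7]
width: 0.0852
grasp_force: 0.0
time_s: 10.45
tcp_pos: [0.4677, 0.2145, 0.1578]
ee_rot: [3.142, -0.003, 0.319]
contact_force: [0.5, 0.2, -0.3]
width: 0.0857
grasp_force: 0.0
[-0.01  -0.002  0.47 ] [316.5 219.5] [316.7 198.2]
```

View pics/w5.png

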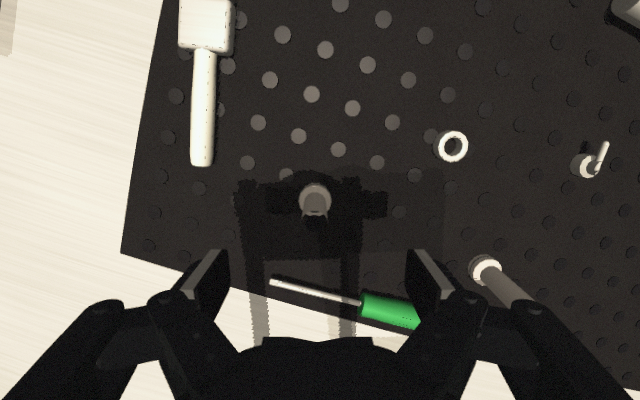

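Spout B's collar is at (315,200) against a predicted (317,198), so it is centred, and the long spout at (490,270) is well to the side. Descend and grip.

```bash
python3 -m pendant '[{"slide":[-0.01,0,0.2],"turn":[0,0,0],"jaw":-1},{"slide":[0,0,0.2],"turn":[0,0,0],"jaw":-1},{"slide":[0,0,0.07],"turn":[0,0,0],"jaw":-1},{"slide":[0,0,0],"turn":[0,0,0],"jaw":-1},{"slide":[0,0,0],"turn":[0,0,0],"jaw":1},{"slide":[0,0,0],"turn":[0,0,0],"jaw":1},{"slide":[0,0,0],"turn":[0,0,0],"jaw":1},{"slide":[0,0,0],"turn":[0,0,0],"jaw":1}]'
python3 -m pendant '[{"slide":[0,0,0],"turn":[0,0,0],"jaw":1},{"slide":[0,0,0],"turn":[0,0,0],"jaw":1},{"slide":[0,0,0],"turn":[0,0,0],"jaw":1},{"slide":[0,0,-0.1],"turn":[0,0,0],"jaw":1},{"slide":[0,0,-0.2],"turn":[0,0,0],"jaw":1},{"slide":[0,0,-0.2],"turn":[0,0,0],"jaw":1},{"slide":[0,0,-0.2],"turn":[0,0,0],"jaw":1},{"slide":[0,0,-0.2],"turn":[0,0,0],"jaw":1}]'
python3 -m pendant '[{"slide":[0,0,-0.1],"turn":[0,0,0],"jaw":1},{"slide":[0,0,0],"turn":[0,0,0],"jaw":1},{"slide":[0,0.22,0],"turn":[0,0,0],"jaw":1},{"slide":[0,0.22,0],"turn":[0,0,0],"jaw":1},{"slide":[0,0.22,0],"turn":[0,0,0],"jaw":1},{"slide":[0,0.22,0],"turn":[0,0,0],"jaw":1},{"slide":[0,0.22,0],"turn":[0,0,0],"jaw":1},{"slide":[0,0,0],"turn":[0,0,0],"jaw":1}]'
python3 - <<'E'
from h import *
print(togo([.595,-.1795,.26]))
E
```

```text
time_s: 11.3
tcp_pos: [0.4651, 0.2141, 0.0634]
ee_rot: [-3.142, -0.002, 0.32]
contact_force: [-0.3, 0.0, 0.3]
width: 0.0279
grasp_force: 0.0
time_s: 12.1
tcp_pos: [0.4636, 0.2135, 0.2437]
ee_rot: [3.142, 0.001, 0.32]
contact_force: [0.6, 0.6, -0.8]
width: 0.0184
grasp_force: 58.6
time_s: 12.9
tcp_pos: [0.5343, -0.0001, 0.2602]
ee_rot: [3.14, 0.003, 0.315]
contact_force: [-0.2, 0.2, -1.4]
width: 0.0181
grasp_force: 59.1
[0.011 0.947 0.003]
```

```bash
python3 -m pendant '[{"slide":[0.01,0.2,0],"turn":[0,0,0],"jaw":1},{"slide":[0,0.2,0],"turn":[0,0,0],"jaw":1},{"slide":[0,0.2,0],"turn":[0,0,0],"jaw":1},{"slide":[0,0.2,0],"turn":[0,0,0],"jaw":1},{"slide":[0,0.15,0],"turn":[0,0,0],"jaw":1},{"slide":[0,0,0],"turn":[0,0,0],"jaw":1},{"slide":[0,0,0],"turn":[0,0,0],"jaw":1},{"slide":[0,0,0],"turn":[0,0,0],"jaw":1}]'
python3 - <<'E'
from h import *
T=wristT(); w=imaging.camera('wrist'); s=imaging.camera('side')
cv2.imwrite('pics/m6.png',np.vstack([w[100:], cv2.resize(s[60:200,230:440],(640,427))[:300]]))
print(togo([.595,-.1795,.26]),px('wrist',(.595,-.1795,.156),T))
E
```

```text
time_s: 13.7
tcp_pos: [0.5941, -0.1733, 0.2609]
ee_rot: [-3.139, 0.002, 0.32]
contact_force: [0.1, 0.2, -2.1]
width: 0.0187
grasp_force: 59.2
[-0.007  0.031  0.009] [325.3 208.4]
```

View pics/m6.png

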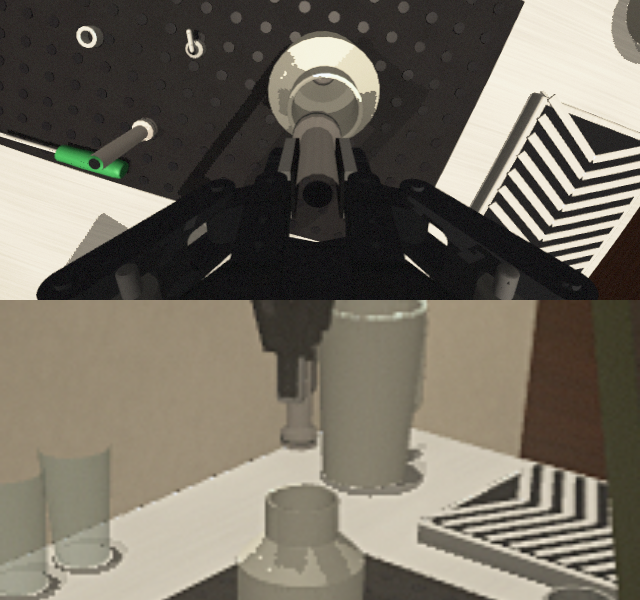

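The spout is held upright and the rim sits 6 mm off in tool y (rim centre 325, tool 316). I'll correct that and insert.

```bash
python3 -m pendant '[{"slide":[-0.007,0.031,0],"turn":[0,0,0],"jaw":1},{"slide":[0,0,0],"turn":[0,0,0],"jaw":1},{"slide":[0,0,0.12],"turn":[0,0,0],"jaw":1},{"slide":[0,0,0.12],"turn":[0,0,0],"jaw":1},{"slide":[0,0,0.08],"turn":[0,0,0],"jaw":1},{"slide":[0,0,0.05],"turn":[0,0,0],"jaw":1},{"slide":[0,0,0],"turn":[0,0,0],"jaw":1},{"slide":[0,0,0],"turn":[0,0,0],"jaw":1}]'
```

```text
time_s: 14.6
tcp_pos: [0.5962, -0.1812, 0.1889]
ee_rot: [3.141, -0.001, 0.32]
contact_force: [0.8, 0.0, -1.9]
width: 0.0181
grasp_force: 59.2
```

```bash
python3 -m pendant '[{"slide":[0,0,0],"turn":[0,0,0],"jaw":-1},{"slide":[0,0,0],"turn":[0,0,0],"jaw":-1},{"slide":[0,0,0],"turn":[0,0,0],"jaw":-1},{"slide":[0,0,0],"turn":[0,0,0],"jaw":-1},{"slide":[0,0,0],"turn":[0,0,0],"jaw":-1},{"slide":[0,0,0],"turn":[0,0,0],"jaw":-1},{"slide":[0,0,0],"turn":[0,0,0],"jaw":-1},{"slide":[0,0,0],"turn":[0,0,0],"jaw":-1}]'
python3 -m pendant '[{"slide":[0,0,-0.1],"turn":[0,0,0],"jaw":-1},{"slide":[0,0,-0.15],"turn":[0,0,0],"jaw":-1},{"slide":[0,0,-0.15],"turn":[0,0,0],"jaw":-1},{"slide":[0,0,0],"turn":[0,0,0],"jaw":-1},{"slide":[0,0,0],"turn":[0,0,0],"jaw":-1},{"slide":[0,0,0],"turn":[0,0,0],"jaw":-1},{"slide":[0,0,0],"turn":[0,0,0],"jaw":-1},{"slide":[0,0,0],"turn":[0,0,0],"jaw":-1}]'
python3 - <<'E'
from h import *
T=wristT(); w=imaging.camera('wrist'); s=imaging.camera('side')
cv2.imwrite('pics/m7.png',np.vstack([cv2.resize(w[110:280,220:420],(640,544))[:330], s[70:340]]))
print(px('wrist',(.595,-.1795,.156),T),monitor.sense()['contact_force'])
E
```

```text
time_s: 15.4
tcp_pos: [0.5957, -0.1811, 0.1882]
ee_rot: [-3.142, 0.0, 0.32]
contact_force: [-0.3, 0.9, -0.0]
width: 0.0852
grasp_force: 0.0
time_s: 16.2
tcp_pos: [0.5951, -0.1809, 0.2669]
ee_rot: [-3.14, 0.002, 0.32]
contact_force: [-0.1, 0.2, 0.4]
width: 0.0858
grasp_force: 0.0
[315.9 204.6] [ 1.02081244  0.04421288 -0.66002453]
```

View pics/m7.png

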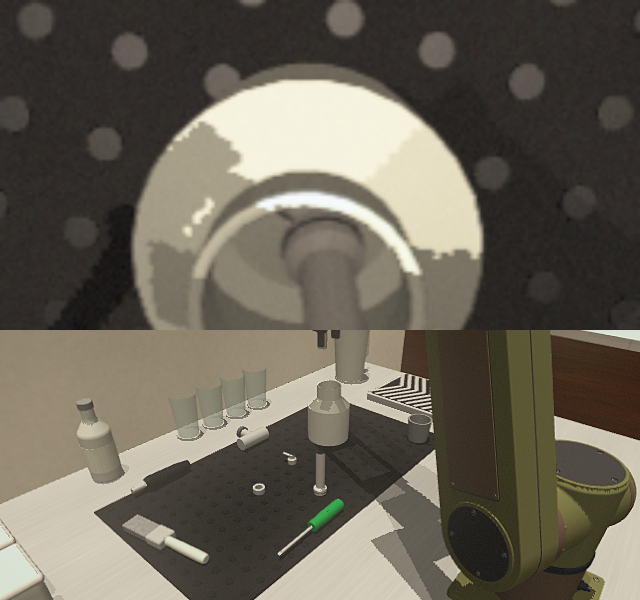

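The second spout is in: its collar shows through the neck at about wrist (321,187), nothing stands above the rim in the side view, and the jar and long spout are in place. I have gone one over the picture budget (11 viewed), so I'll check numerically how high it sits.

```bash
python3 - <<'E'
from h import *
T=wristT(); w=imaging.camera('wrist'); s=imaging.camera('side')
s0=cv2.imread('pics/side.png')
print('cam',T[:3,3])
d=cv2.absdiff(s,s0).max(2)
print('side diff above/around rim',[(v,d[v,305:352].max()) for v in range(104,136,4)])
print('jar body diff',d[140:185,308:348].mean(), 'long',d[188:236,308:332].mean())
g=cv2.cvtColor(w,cv2.COLOR_BGR2GRAY)
print('cols',list(range(272,364,4)))
for v in range(164,262,4): print(v,*g[v,272:364:4])
E
```

```text
cam [ 0.66412526 -0.15856828  0.39100274]
side diff above/around rim [(104, np.uint8(18)), (108, np.uint8(18)), (112, np.uint8(18)), (116, np.uint8(18)), (120, np.uint8(75)), (124, np.uint8(97)), (128, np.uint8(96)), (132, np.uint8(20))]
jar body diff 23.145555555555557 long 9.57204861111111
cols [272, 276, 280, 284, 288, 292, 296, 300, 304, 308, 312, 316, 320, 324, 328, 332, 336, 340, 344, 348, 352, 356, 360]
164 159 156 159 164 159 159 242 242 239 187 97 105 121 216 241 242 240 223 223 222 222 224 221
168 159 159 160 162 161 157 151 102 106 106 107 108 107 105 105 121 224 225 222 223 223 222 222
172 158 158 157 167 160 129 99 119 233 249 249 249 249 249 173 105 101 221 222 222 221 221 222
176 156 158 169 237 137 98 188 180 146 84 122 110 111 122 244 248 163 103 221 221 221 221 220
180 155 155 159 158 100 184 128 117 119 116 88 93 108 106 70 114 244 237 137 219 220 219 219
184 155 157 154 114 186 120 121 117 118 87 108 126 129 125 122 78 120 239 218 218 218 220 220
188 117 119 152 183 134 127 117 116 119 79 115 121 110 109 117 103 120 132 245 116 118 219 212
192 119 117 121 177 130 
[... 744 characters left out ...]
130 167 106 49 45
228 41 46 107 140 168 113 92 93 91 95 91 96 94 92 90 94 92 132 112 110 43 44 44
232 44 45 43 36 104 127 133 93 97 95 92 95 94 94 92 99 132 108 102 47 43 46 44
236 46 45 41 41 37 41 112 133 127 103 96 98 101 121 133 135 125 42 41 44 48 46 44
240 45 35 39 41 38 43 46 44 34 100 120 119 114 88 41 46 49 53 52 47 41 44 44
244 36 41 33 34 39 37 41 33 26 26 23 28 45 44 41 44 43 48 48 44 38 41 36
248 41 40 42 45 37 40 42 27 27 29 37 45 47 41 45 47 50 40 48 49 43 38 35
252 41 34 30 41 44 41 22 30 30 29 43 46 45 49 47 44 43 45 49 44 43 39 36
256 36 36 37 40 42 28 23 29 29 46 49 41 47 47 45 47 40 48 41 38 36 36 41
260 38 37 38 43 24 22 25 22 44 45 42 43 46 45 41 40 33 51 38 36 36 38 35
```

The stem stays about 15–16 px wide and ends at row 221, inside the rim. That puts it about 0.35 m from the camera (z ≈ 0.05 m), so it lies low in the jar. Above the rim the side view is unchanged, and the jar's rim is where predicted. Handing in.

```bash
python3 -c "
from station import ctrl
print(ctrl.close_job())"
```

```text
the job is handed in; nothing more can be done
None
```

Both short spouts are inside the white jar, which still stands upright in its place; the long spout was not touched, and the job was handed in at about 16 s (I viewed 11 pictures, one over the limit of 10).

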